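Sweep cut tube rings through the tray gate

ROBOT

A 6-joint arm with a two-finger parallel gripper is mounted at the origin on the work surface. World frame = base frame: x ahead of the robot, y to its left, z up, the work surface at z = 0. Lengths are in m, angles in rad, forces in N, time in s.
With the tool pointing down it reaches from about 0.275 to 0.725 m from the base axis. Payload 15.9 kg.
Tool frame: the origin (TCP) lies at the very end of the fingers, on their centre line; the grasp point (between the pads) lies 19 mm behind it; z points along the fingers, y is the direction in which the jaws open and shut (so a half turn about z gives the same grasp; the last joint's range is limited). The gripper opens to 85 mm and grips with 20 to 120 N. Pads are 22 mm wide; open, the fingers measure 114 mm over their backs; the gripper's body (76 mm by 85 mm) begins 54 mm behind the grasp point. The pads swing forward as they close: fully open they stand 13 mm farther back than shut.
Start: joints at [-1.274, 0.213, -0.034, 1.323, 0, 1.571], TCP at [0.146, -0.478, 0.231] pointing down, gripper open.
Joint ranges: [-2.98, 2.98], [-0.74, 1.72], [-1.14, 1.35], [-2.1, 2.04], [-1.57, 1.44], [-3.14, 3.14]. Speed limits (rad/s): [1.89, 1.89, 2.39, 2.57, 3.14, 3.14].

INTERFACE

Orientations are given as a unit quaternion [x, y, z, w].
In Python, from bench import manip gives the robot as it stands.
- The arm moves only by the shell command python3 -m jog 'ROWS' [FORCE]. ROWS is JSON, a list of rows, each a list of 3 entries, a list of its own where there are three numbers: the shift along the tool's x, y, z in cm, then the turn, a rotation vector about the tool's x, y, z in degrees, then the finger opening in cm, from 0 to 8.54. A call has 1 to 20 rows; each row shifts and turns the commanded pose from where the row before left it, along the tool's axes as they then stand; what a row does not reach is not made up. A row lasts 1/12 s, in which the tool goes at most 41.7 mm and 7.16 degrees, less where a joint would pass 70% of its speed; a pose out of reach is approached as far as the arm can. A call with a gripper value outside its range is refused whole. The fingers move at their own pace and stop on an object; FORCE is the grip in N (left out, the last holds). Time passes only in rows, so rows that do not move let the fingers close. It gives the time, the measured TCP pose, the force and the opening at its end, in the units of the state.
- manip.get_state(): the state, without advancing time (a new reading comes with each control period).
- manip.grab_frame(name): name is "side" or "top" or "wrist"; returns a dict with "img" (420x560x3 uint8, red, green, blue), "fovy" (degrees; the focal length in pixels is half the picture's height over the tangent of half this angle, whatever the lens; pixels are square), "cx", "cy" (the principal point, pixels), "world_from_camera" (4x4, takes a point from camera to world coordinates). Camera axes: x right, y up, looking along -z (the intrinsics and any distortion apply to the point x, -y, -z); pixel columns grow to the right and rows downward; lengths in m; the calibration is good to about 2 mm. A picture is of the moment at which its call begins. There is no depth.
- manip.close_job(): hands the job in, once; it reports no verdict.
Trained networks look in the newest picture that a camera, given by its name, has taken for a name from the list of things; names that differ only in an ending like _2 or _b are one class to them, and where a whole thing is asked for, a point or a joint stands for the part that bears it (a point fixed in the world has none). Each returns a list of dicts, best first, with "p" (0 to 1); they miss things now and then, are a little off and sometimes report something else, mostly with a low value. They report only what shows in the picture. A call takes as long as a camera call. They do not tell look-alikes from the thing itself.
- manip.masks_of(camera, label): "pixels" (420x560 bool, what is visible of it) and "rect" ([left, top, width, height] in pixels, round what is visible of it).
The state is a dict: "t": time; "qpos": joint angles; "qd": joint speeds; "joint_efforts": joint torques, N m; "tool_pos": TCP position; "tool_rot": TCP orientation; "contact_force": force on the tool from outside, world axes, zero at the start; "wrist_torque": the same for the moment, N m; "grip_width": finger opening in m.
Only numpy, scipy, OpenCV 4.12 (cv2) and the standard library are available. Lean on these libraries where they do the work, as an engineer would, in place of code of your own. Each camera call takes 0.05 s, during which the arm holds its last target.

TASK

Three short steel rings lie loose on the black sample tray: with the fingertips, push them one at a time along the tray and through the narrow gate in its front wall, so that each drops into the bin behind the gate before the next one follows. Do not pick any ring up, and leave the taller tube stub and the square steel block that stand among them on the tray where they are.

Things in the scene. Friction and masses are not known exactly. Their poses are not given: they have to be found in the camera images.
- tray: Fixed black tray, placed and turned anew each time. Origin at table height straight below point gate; x points level out through the gate, away from the loose parts, y left, z up. Plate top 65 mm above the table, x -215 to 0 mm, y -155 to 155 mm. Side fences 5 mm thick, 15 mm high above the plate, inside faces at y = +-150 mm; rear edge open.
- gate (a point): Middle of the gate at plate level, on the bin-side face of the gate wall (tray frame 0, 0, 65 mm); axes as the tray's. The aluminium gate wall spans the plate from x = -5 to 0 mm, 22 mm high above the plate; its one opening, the gate, is 46 mm wide, centred on y = 0. The plate ends at x = 0: a ring tips into the bin once its centre is past that edge.
- bin (a point): Point on the flat floor of the grey open-topped bin joined to the tray behind the gate (tray frame 70, 0, 4 mm); axes as the tray's. Inside x 0 to 110, y -40 to 40 mm in the tray frame; rim 65 mm above the table, level with the plate. A 50 degree metal chute falls from 15 mm below the plate's edge at x = 0 to the floor at x = 39 mm.
- ring1: Loose steel ring cut from a tube, one of three alike, 32 mm outside and 24 mm inside diameter, 16 mm high, about 45 g, lying flat on the plate; slides easily. Origin at the centre of its underside, z along its axis. The rings start 50 to 150 mm in front of the gate wall, spread over the plate in any order with the stub and the block.
- ring2: Loose steel ring cut from a tube, one of three alike, 32 mm outside and 24 mm inside diameter, 16 mm high, about 45 g, lying flat on the plate; slides easily. Origin at the centre of its underside, z along its axis. The rings start 50 to 150 mm in front of the gate wall, spread over the plate in any order with the stub and the block.
- ring3: Loose steel ring cut from a tube, one of three alike, 32 mm outside and 24 mm inside diameter, 16 mm high, about 45 g, lying flat on the plate; slides easily. Origin at the centre of its underside, z along its axis. The rings start 50 to 150 mm in front of the gate wall, spread over the plate in any order with the stub and the block.
- stub: Upright steel tube stub on the plate, 30 mm diameter, 40 mm high, loose; to be left alone. Origin at the centre of its underside, z along its axis.
- block: Square steel block on the plate, 26 x 26 mm, 30 mm high, loose; to be left alone. Origin at the centre of its underside, z up.
Not all that is in view belongs to the job. Leave any blue or yellow look-alike of the ring1 alone.

How it is judged:
By the outcome, as a careful person would: the job done as asked, in the order asked, and still so for the second after the job is handed in, with the robot touching nothing.
It also fails if it takes over 61 s, if anything falls off the work surface, if the arm or the gripper's body presses on something with over 40 N, if the wrist force passes 120 N, or if a joint passes its speed limit or range.

## Working session

There is one attempt and no reset: what is moved stays moved. The work goes in short steps, Python scripts to look and compute and a shell command to move; the robot and the scene stay as the last step left them, time stands still between calls to the robot, and variables do not carry over. Pictures are saved under pics/ and viewed, and the job is handed in when it is done.

```bash
mkdir -p pics; ls; python3 - <<'E'
from bench import manip
import cv2
s=manip.get_state();print({k:(v if not hasattr(v,'__len__') else [round(float(x),4) for x in v]) for k,v in s.items()})
for n in ("top","side","wrist"):
    f=manip.grab_frame(n);cv2.imwrite(f"pics/{n}0.png",f["img"][:,:,::-1]);print(n,f["fovy"],f["cx"],f["cy"],[k for k in f],f["world_from_camera"])
E
```

```text
pics
{'t': 0.0, 'qpos': [-1.274, 0.2133, -0.0351, 1.3235, 0.0, 1.5708], 'qd': [0.0005, -0.0012, 0.0007, 0.0017, 0.0007, -0.0012], 'joint_efforts': [-0.0047, -68.6164, 48.7115, 0.0175, -0.0001, -0.0], 'tool_pos': [0.1461, -0.4778, 0.2308], 'tool_rot': [0.989, 0.1479, -0.0001, -0.0006], 'contact_force': [0.6552, 0.6268, 0.4011], 'wrist_torque': [-0.0378, 0.006, 0.0044], 'grip_width': 0.08545169142174178}
top 52.82826590263284 280.1666290003541 204.0569316690664 ['img', 'fovy', 'cx', 'cy', 'world_from_camera'] [[ 0.0285156   0.98478024 -0.17144893  0.38115602]
 [-0.99958767  0.02867093 -0.00157058 -0.00594986]
 [ 0.00336892  0.17142303  0.98519176  0.89209308]
 [ 0.          0.          0.          1.        ]]
side 44.29718553612693 276.9268175565427 207.42309910165847 ['img', 'fovy', 'cx', 'cy', 'world_from_camera'] [[ 0.99304677  0.07149635 -0.09352212  0.41984451]
 [-0.11769809  0.61849995 -0.77692018 -0.74078174]
 [ 0.00229647  0.78252545  0.62261436  0.66860522]
 [ 0.          0.          0.          1.        ]]
wrist 69.75799737814762 283.7781263058382 205.43074867815895 ['img', 'fovy', 'cx', 'cy', 'world_from_camera'] [[ 2.93409365e-01  9.11926999e-01  2.86879927e-01  2.20448426e-01]
 [-9.55986893e-01  2.79907761e-01  8.79812779e-02 -4.55656576e-01]
 [-6.74153443e-05 -3.00067981e-01  9.53917817e-01  3.73418008e-01]
 [ 0.00000000e+00  0.00000000e+00  0.00000000e+00  1.00000000e+00]]
```

View pics/top0.png

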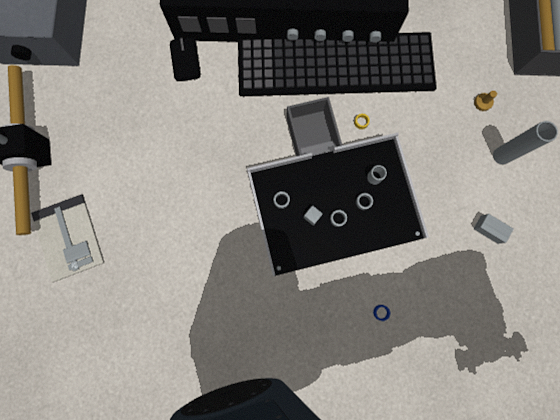

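View pics/side0.png

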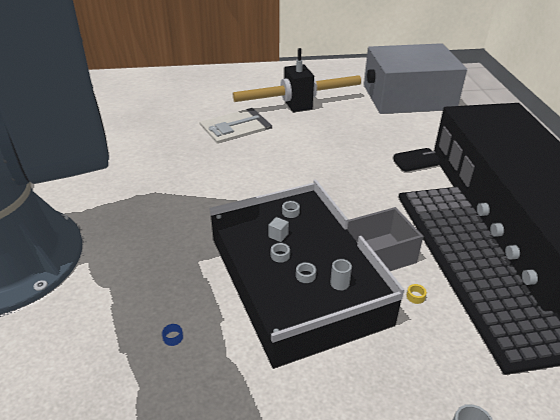

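View pics/wrist0.png

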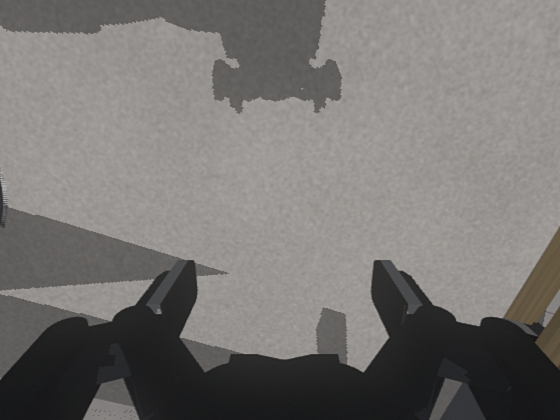

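```bash
cat > h.py <<'E'
import numpy as np
from bench import manip
def K(f):
    h=f["img"].shape[0];fl=h/2/np.tan(np.radians(f["fovy"])/2);return fl,f["cx"],f["cy"]
def ray(f,u,v,z):
    fl,cx,cy=K(f);T=np.array(f["world_from_camera"])
    d=T[:3,:3]@np.array([(u-cx)/fl,-(v-cy)/fl,-1]);o=T[:3,3];return o+d*(z-o[2])/d[2]
def proj(f,P):
    fl,cx,cy=K(f);T=np.array(f["world_from_camera"])
    c=(np.atleast_2d(P)-T[:3,3])@T[:3,:3];return np.c_[cx+fl*c[:,0]/-c[:,2],cy-fl*c[:,1]/-c[:,2]]
E
python3 - <<'E'
from h import *
import cv2
for cam in("top","side"):
    f=manip.grab_frame(cam);b=f["img"][:,:,::-1]
    c=b[90:285,235:440] if cam=="top" else b[170:370,200:430]
    cv2.imwrite(f"pics/{cam}z.png",cv2.resize(c,None,fx=3,fy=3,interpolation=cv2.INTER_CUBIC)[:600,:800])
    for l in("ring1","stub","block","tray","bin","gate"):
        for m in manip.masks_of(cam,l):
            ys,xs=np.nonzero(m["pixels"])
            print(cam,l,round(m["p"],2),m["rect"],xs.mean().round(1),ys.mean().round(1),len(xs))
print(manip.get_state()["t"])
E
```

```text
top ring1 0.62 [354.7, 190.9, 17.3, 21.1] 364.2 201.4 156
top ring1 0.56 [375.3, 302.4, 17.2, 17.1] 382.0 312.2 163
top ring1 0.52 [356.1, 114.8, 12.7, 16.3] 361.6 122.0 70
top ring1 0.46 [273.7, 193.6, 16.6, 15.7] 281.8 200.7 135
top ring1 0.45 [333.3, 206.4, 12.0, 20.4] 336.2 217.0 25
top stub 0.66 [364.0, 169.6, 23.3, 15.3] 376.3 175.0 192
top block 0.61 [302.6, 210.3, 18.0, 13.1] 312.3 215.6 244
top tray 0.63 [246.5, 99.1, 185.0, 173.1] 333.0 194.3 19436
top tray 0.15 [364.3, 168.4, 24.2, 18.5] 376.9 175.0 238
top bin 0.61 [248.6, 96.9, 182.5, 179.6] 333.1 194.8 18855
top gate 0.85 [248.0, 97.1, 180.7, 178.7] 333.0 194.6 19248
side ring1 0.81 [161.6, 325.3, 19.4, 21.0] 171.6 334.9 410
side ring1 0.75 [271.2, 239.5, 18.2, 21.7] 279.3 252.2 312
side ring1 0.7 [402.7, 284.1, 22.4, 22.6] 415.6 293.4 276
side ring1 0.55 [295.5, 264.0, 16.6, 21.0] 305.2 272.4 304
side ring1 0.49 [281.7, 201.0, 17.0, 15.5] 290.1 209.1 244
side stub 0.79 [330.8, 260.6, 20.6, 31.8] 340.3 273.5 551
side stub 0.66 [207.3, 180.1, 215.3, 187.2] 312.9 269.8 23939
side block 0.81 [267.4, 217.2, 23.8, 26.8] 277.8 229.1 385
side tray 0.29 [209.6, 179.8, 213.5, 187.4] 312.9 269.8 23735
side bin 0.94 [209.1, 176.2, 213.0, 191.9] 312.9 269.6 24012
side gate 0.6 [208.2, 180.8, 214.5, 187.3] 312.8 269.7 23926
0.85
```

View pics/topz.png

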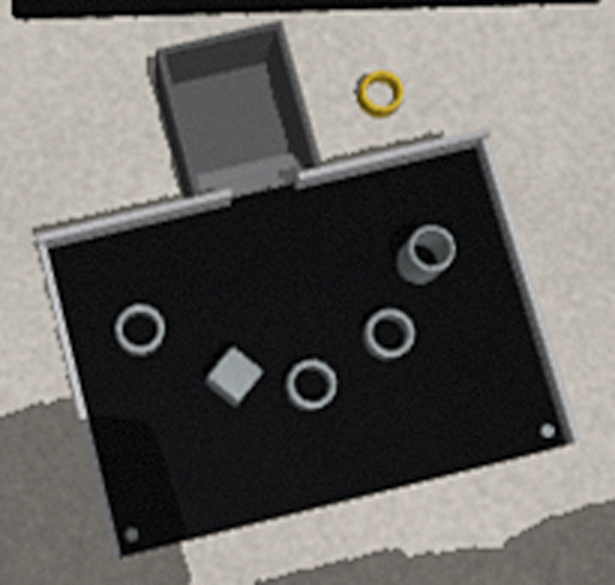

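View pics/sidez.png

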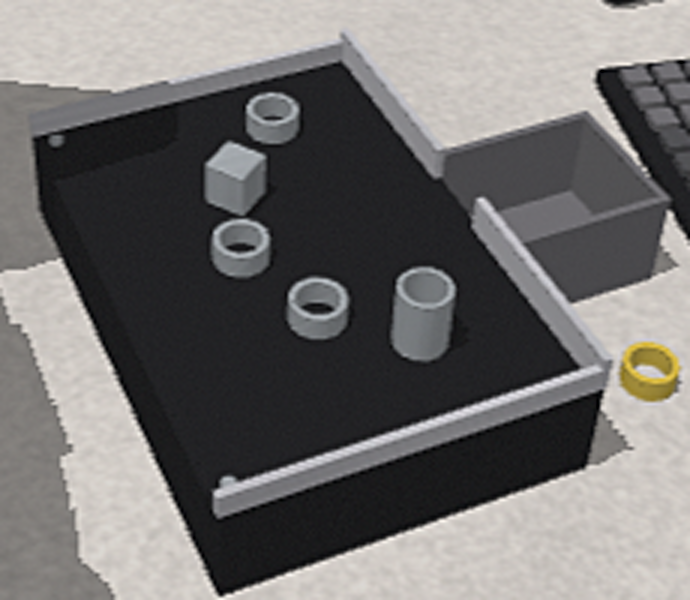

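```bash
cat > fit.py <<'E'
from h import *
import cv2
from scipy.optimize import least_squares
ft=manip.grab_frame("top");fs=manip.grab_frame("side")
obs=[(ft,(0,155,87),(247,167.7)),(ft,(0,-155,87),(397.7,134)),(ft,(-215,155,65),(275.3,275.3)),(ft,(-215,-155,80),(425.5,237)),
(fs,(0,-155,87),(402.3,290.7)),(fs,(0,155,87),(314.3,182)),(fs,(-215,-155,80),(271.3,335)),(fs,(-215,155,80),(210,209.5))]
def W(p,P):
    P=np.atleast_2d(P)/1000.;c,s=np.cos(p[2]),np.sin(p[2])
    return np.c_[p[0]+c*P[:,0]-s*P[:,1],p[1]+s*P[:,0]+c*P[:,1],P[:,2]]
def res(p,o):return np.concatenate([proj(f,W(p,P))[0]-np.array(q) for f,P,q in o])
for o in(obs[:4],obs[4:],obs):
    r=least_squares(res,[.5,0,.2],args=(o,));print(r.x,np.degrees(r.x[2]),r.fun.round(1))
p=r.x
np.save("tray.npy",p)
def T(p,w):
    d=np.array(w[:2])-p[:2];c,s=np.cos(p[2]),np.sin(p[2]);return np.array([c*d[0]+s*d[1],-s*d[0]+c*d[1]])*1000
# ring top-rim circle centres
for f,name,pts in((ft,"top",dict(A=(281.7,199.6),B=(338.8,218),C=(364.6,201),stub=(379,173),block=(313.2,215))),(fs,"side",dict(A=(290.8,206.5),B=(280.3,249.5),C=(305.8,269.5),stub=(341.5,266.2),block=(278.5,223.5)))):
    for k,(u,v) in pts.items():
        z={"stub":.105,"block":.095}.get(k,.081)
        w=ray(f,u,v,z);print(name,k,w.round(4),T(p,w).round(1))
for f,n in((ft,"top"),(fs,"side")):
    im=f["img"][:,:,::-1].copy()
    for P in [[(0,155,87),(0,23,87)],[(0,-155,87),(0,-23,87)],[(0,23,65),(0,-23,65)],[(-215,155,65),(-215,-155,65)],[(0,40,65),(110,40,65),(110,-40,65),(0,-40,65)]]:
        cv2.polylines(im,[np.round(proj(f,W(p,P))*16).astype(int).reshape(-1,1,2)],False,(0,0,255),1,cv2.LINE_AA,4)
    c=im[90:285,235:440] if n=="top" else im[170:370,200:430]
    cv2.imwrite(f"pics/fit_{n}.png",cv2.resize(c,None,fx=3,fy=3,interpolation=cv2.INTER_CUBIC)[:600])
E
python3 fit.py
```

```text
[ 0.63217167 -0.08604787  0.26754428] 15.329158026353197 [-0.5  0.3  0.4 -1.6 -3.   0.7  3.2  0.3]
[ 0.63215002 -0.08683644  0.26632873] 15.25951225672557 [ 1.1 -0.3  0.9 -2.4 -0.6  1.9 -1.4 -1.4]
[ 0.63217209 -0.08640732  0.26688129] 15.291171680442435 [-0.4  0.2  0.6 -1.6 -2.9  0.7  3.3  0.4  1.1 -0.5  0.9 -2.5 -0.5  1.7
 -1.4 -1.5]
top A [ 0.5312 -0.0074  0.081 ] [-76.5 102.8]
top B [ 0.4982 -0.119   0.081 ] [-137.8    3.9]
top C [ 0.5332 -0.1692  0.081 ] [-117.3  -53.7]
top stub [ 0.584  -0.1922  0.105 ] [-74.4 -89.4]
top block [ 0.5005 -0.0682  0.095 ] [-122.2   52.3]
side A [ 0.5337 -0.0078  0.081 ] [-74.2 101.8]
side B [ 0.5005 -0.1195  0.081 ] [-135.8    2.8]
side C [ 0.535  -0.1702  0.081 ] [-115.8  -55.2]
side stub [ 0.5859 -0.1928  0.105 ] [-72.7 -90.5]
side block [ 0.5035 -0.0694  0.095 ] [-119.7   50.4]
```

View pics/fit_top.png

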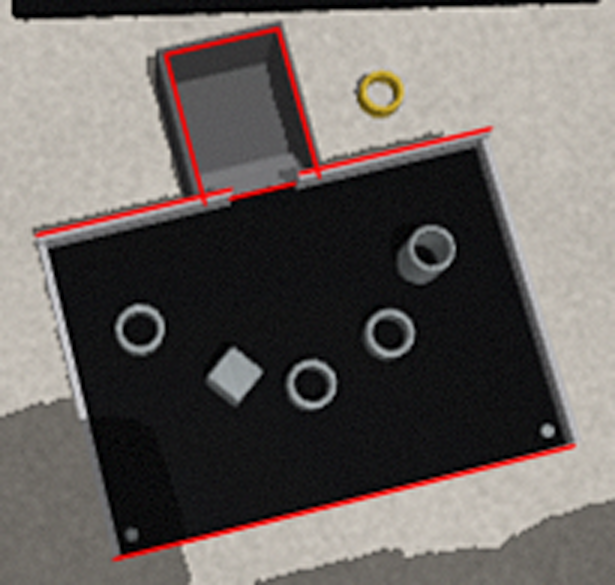

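View pics/fit_side.png

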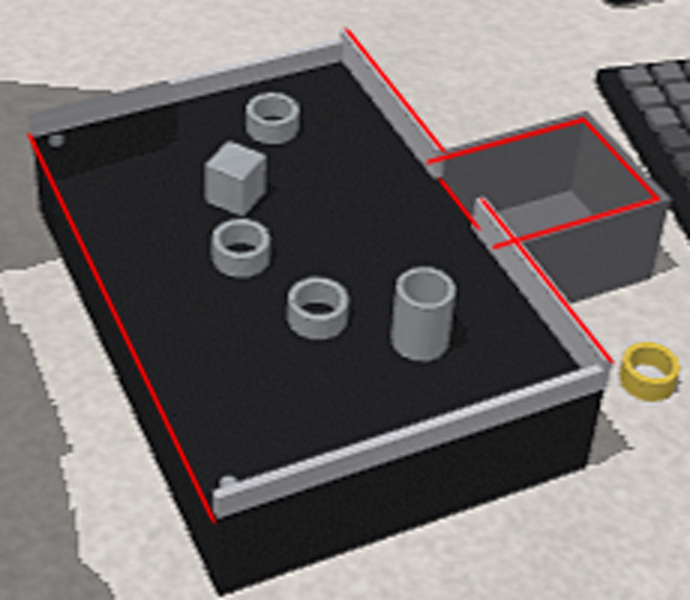

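```bash
cat > go.py <<'E'
import sys
from h import *
from scipy.spatial.transform import Rotation as R
p=np.load("tray.npy")
def goal(x,y,z,head,s=None):
    """tray mm; head deg of tool x relative to tray x. prints tool pose in tray, shift in current tool axes [cm] and turn afterwards"""
    s=s or manip.get_state();Rt=R.from_quat(s["tool_rot"]);tp=np.array(s["tool_pos"])
    c,sn=np.cos(p[2]),np.sin(p[2]);M=np.array([[c,-sn,0],[sn,c,0],[0,0,1]]);o=np.array([p[0],p[1],0])
    cur=M.T@(tp-o)*1000
    w=o+M@(np.array([x,y,z])/1000);a=p[2]+np.radians(head)
    G=R.from_matrix(np.array([[np.cos(a),np.sin(a),0],[np.sin(a),-np.cos(a),0],[0,0,-1]]))
    print("t",round(s["t"],2),"tray-frame tcp",cur.round(1),"head",np.degrees(np.arctan2(*(M.T@Rt.as_matrix()[:,0])[[1,0]])).round(2),"F",np.round(s["contact_force"],1),"g",round(s["grip_width"],4))
    print(" shift now(cm)",(Rt.inv().apply(w-tp)*100).round(2)," turn(deg)",np.degrees((Rt.inv()*G).as_rotvec()).round(2)," shift after turn(cm)",(G.inv().apply(w-tp)*100).round(2))
if __name__=="__main__": goal(*map(float,sys.argv[1:5]))
E
python3 go.py -175 3.3 120 0
```

```text
t 0.95 tray-frame tcp [-572.1 -249.7  231.3] head 1.71 F [ 0.1  0.2 -0.3] g 0.0848
 shift now(cm) [ 40.45 -24.1   11.13]  turn(deg) [0.   0.   1.71]  shift after turn(cm) [ 39.71 -25.3   11.13]
```

```bash
python3 -m jog '[[[0,0,0],[0,0,1.7],1.8],[[2.5,-1.6,0.6],[0,0,0],1.8],[[2.5,-1.6,0.6],[0,0,0],1.8],[[2.5,-1.6,0.6],[0,0,0],1.8],[[2.5,-1.6,0.6],[0,0,0],1.8],[[2.5,-1.6,0.6],[0,0,0],1.8],[[2.5,-1.6,0.6],[0,0,0],1.8],[[2.5,-1.6,0.6],[0,0,0],1.8],[[2.5,-1.6,0.6],[0,0,0],1.8],[[2.5,-1.6,0.6],[0,0,0],1.8],[[2.5,-1.6,0.6],[0,0,0],1.8],[[2.5,-1.6,0.6],[0,0,0],1.8],[[2.5,-1.6,0.6],[0,0,0],1.8],[[2.5,-1.6,0.6],[0,0,0],1.8],[[2.5,-1.6,0.6],[0,0,0],1.8],[[2.2,-1.3,0.6],[0,0,0],1.8],[[0,0,0],[0,0,0],1.8]]' 40; python3 go.py -175 3.3 71 0; python3 - <<'E'
from h import *
import cv2
f=manip.grab_frame("wrist");cv2.imwrite("pics/w1.png",f["img"][:,:,::-1])
E
```

```text
t: 2.37
tool_pos: [0.4445, -0.1485, 0.1403]
tool_rot: [0.991, 0.135, -0.0, -0.001]
contact_force: [-0.8, -0.1, -0.1]
grip_width: 0.018
t 2.37 tray-frame tcp [-197.4  -10.4  140.3] head 0.19 F [-0.8 -0.1 -0.1] g 0.018
 shift now(cm) [ 2.25 -1.36  6.93]  turn(deg) [-0.06 -0.    0.19]  shift after turn(cm) [ 2.24 -1.37  6.93]
```

View pics/w1.png

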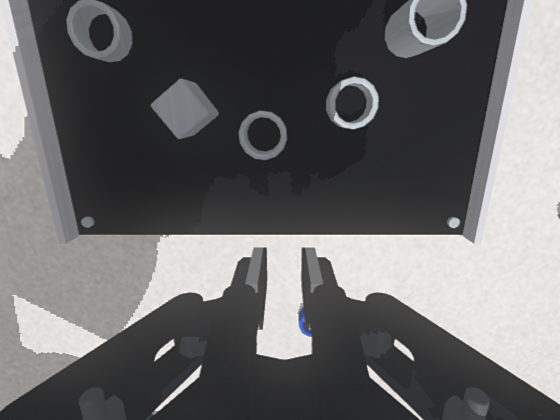

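```bash
cat > tr.py <<'E'
from h import *
p=np.load("tray.npy")
def T(w):
    d=np.array(w[:2])-p[:2];c,s=np.cos(p[2]),np.sin(p[2]);return (np.array([c*d[0]+s*d[1],-s*d[0]+c*d[1]])*1000).round(1)
E
python3 - <<'E'
from tr import *
f=manip.grab_frame("wrist")
for k,u,v,z in(("B",262.5,134,.081),("C",352.5,102.5,.081),("A",98,27,.081),("rearL",78,235,.065),("rearR",464,235,.065),("block",185,105,.095)):print(k,T(ray(f,u,v,z)))
E
```

```text
B [-136.     2.3]
C [-116.3  -55.2]
A [-74.5  98.8]
rearL [-215.   149.3]
rearR [-213.8 -153.2]
block [-118.4   47. ]
```

```bash
python3 -m jog '[[[0.6,-0.4,0.4],[0,0,0.1],1.8],[[0.7,-0.5,1.3],[0,0,0.1],1.8],[[0.6,-0.4,2.0],[0,0,0],1.8],[[0,0,1.8],[0,0,0],1.8],[[0,0,1.4],[0,0,0],1.8],[[0,0,0],[0,0,0],1.8]]'; python3 go.py -178 2.5 71 0
```

```text
t: 2.97
tool_pos: [0.4557, -0.1338, 0.0701]
tool_rot: [0.991, 0.131, -0.002, -0.001]
contact_force: [-0.5, 0.0, -0.4]
grip_width: 0.018
t 2.97 tray-frame tcp [-182.8    0.8   70.1] head -0.26 F [-0.5  0.  -0.4] g 0.018
 shift now(cm) [ 0.48 -0.17 -0.1 ]  turn(deg) [-0.1   0.17 -0.26]  shift after turn(cm) [ 0.48 -0.17 -0.09]
```

```bash
python3 -m jog '[[[0.4,-0.1,0],[0,0,-0.2],1.8],[[0.8,0,0],[0,0,0],1.8],[[0.8,0,0],[0,0,0],1.8],[[0.8,0,0],[0,0,0],1.8],[[0.8,0,0],[0,0,0],1.8],[[0.8,0,0],[0,0,0],1.8],[[0.8,0,0],[0,0,0],1.8],[[0.8,0.1,0],[0,0,0],1.8],[[0.8,0,0],[0,0,0],1.8],[[0.8,0,0],[0,0,0],1.8],[[0.8,0,0],[0,0,0],1.8],[[0.8,0,0],[0,0,0],1.8],[[0.8,0,0],[0,0,0],1.8],[[0.8,0,0],[0,0,0],1.8],[[0.4,0,0],[0,0,0],1.8]]'; python3 go.py -18 0 70 0;python3 - <<'E'
from h import *
import cv2
a=manip.grab_frame("wrist")["img"];cv2.imwrite("pics/w2.png",a[:,:,::-1])
a=manip.grab_frame("top")["img"][90:285,235:440,::-1];cv2.imwrite("pics/t2.png",cv2.resize(a,None,fx=3,fy=3))
E
```

```text
t: 4.22
tool_pos: [0.5665, -0.1039, 0.0723]
tool_rot: [0.991, 0.133, 0.0, -0.0]
contact_force: [-0.6, -0.1, -0.3]
grip_width: 0.0182
t 4.22 tray-frame tcp [-67.9   0.4  72.3] head 0.03 F [-0.6 -0.1 -0.3] g 0.0182
 shift now(cm) [4.99 0.04 0.23]  turn(deg) [ 0.   -0.02  0.03]  shift after turn(cm) [4.99 0.04 0.23]
```

View pics/w2.png

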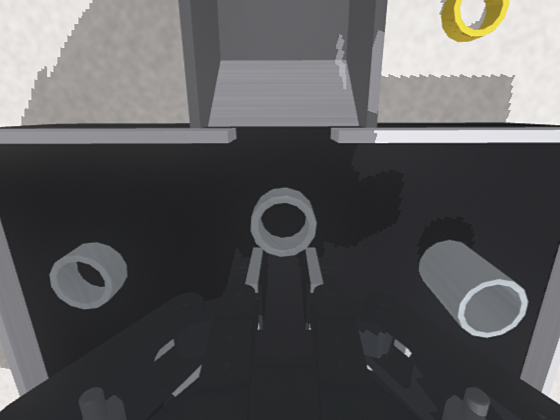

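View pics/t2.png

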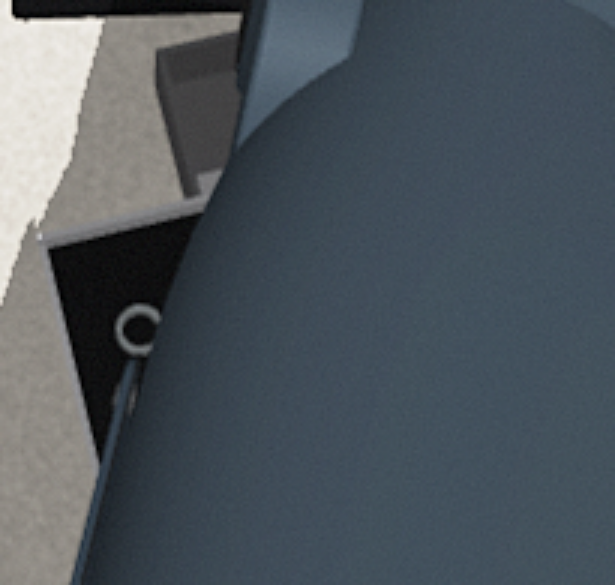

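```bash
python3 -m jog '[[[0.6,0,0.1],[0,0,0],1.8],[[0.7,0,0.1],[0,0,0],1.8],[[0.8,0,0],[0,0,0],1.8],[[0.8,0,0],[0,0,0],1.8],[[0.8,0,0],[0,0,0],1.8],[[0.8,0,0],[0,0,0],1.8],[[0.4,0,0],[0,0,0],1.8],[[0,0,0],[0,0,0],1.8]]'; python3 go.py -18 0 70 0;python3 - <<'E'
from h import *
import cv2
a=manip.grab_frame("wrist")["img"];cv2.imwrite("pics/w3.png",a[:,:,::-1])
E
```

```text
t: 4.98
tool_pos: [0.6136, -0.091, 0.0701]
tool_rot: [0.991, 0.133, 0.0, -0.0]
contact_force: [0.2, 0.4, 0.2]
grip_width: 0.0178
t 4.98 tray-frame tcp [-19.1   0.5  70.1] head 0.04 F [0.2 0.4 0.2] g 0.0178
 shift now(cm) [0.11 0.05 0.01]  turn(deg) [ 0.   -0.02  0.04]  shift after turn(cm) [0.11 0.05 0.01]
```

View pics/w3.png

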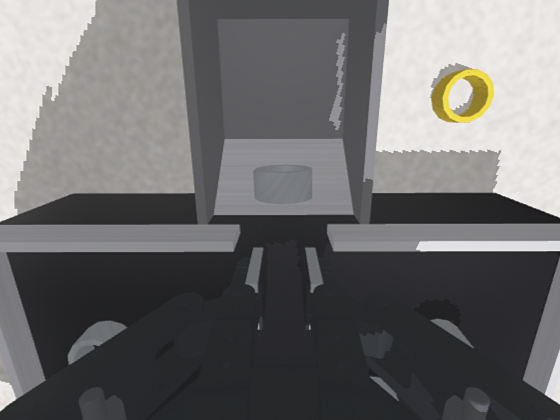

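```bash
python3 -m jog '[[[-0.6,0,-1.5],[0,0,0],1.8],[[-1.2,0,-2],[0,0,0],1.8],[[-2,1.2,-1.4],[0,0,0],1.8],[[-2.2,1.6,0],[0,0,0],1.8],[[-2.2,1.7,0],[0,0,0],1.8],[[-2.2,1.7,0],[0,0,0],1.8],[[-1.9,1.5,0],[0,0,0],1.8],[[0,0,0],[0,0,-6.8],1.8],[[0,0,0],[0,0,-6.8],1.8],[[0,0,0],[0,0,-6.8],1.8],[[0,0,0],[0,0,-6.8],1.8],[[0,0,0],[0,0,-6.8],1.8],[[0,0,0],[0,0,-6.8],1.8],[[0,0,0],[0,0,0],1.8]]'; python3 go.py -142 -77 70 41;python3 - <<'E'
from h import *
import cv2
a=manip.grab_frame("wrist")["img"];cv2.imwrite("pics/w4.png",a[:,:,::-1])
E
```

```text
t: 6.2
tool_pos: [0.5141, -0.1981, 0.1194]
tool_rot: [0.881, 0.473, -0.0, -0.0]
contact_force: [0.0, 0.2, -0.8]
grip_width: 0.0182
t 6.2 tray-frame tcp [-143.4  -76.6  119.4] head 41.15 F [ 0.   0.2 -0.8] g 0.0182
 shift now(cm) [0.08 0.12 4.94]  turn(deg) [-0.    0.    0.15]  shift after turn(cm) [0.08 0.12 4.94]
```

View pics/w4.png

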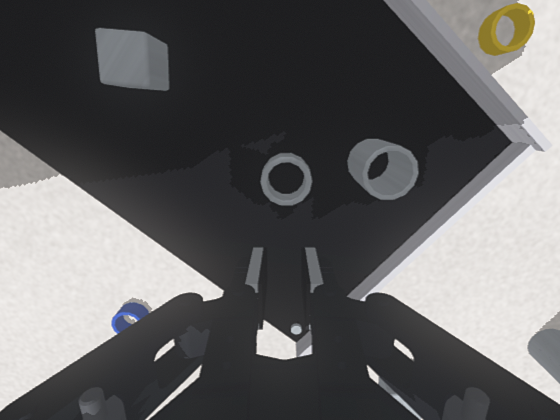

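```bash
python3 -m jog '[[[0,0.1,1.8],[0,0,0.1],1.8],[[0,0,1.8],[0,0,0],1.8],[[0,0,1.4],[0,0,0],1.8],[[0.4,0,0],[0,0,0],1.8],[[0.8,0,0],[0,0,0],1.8],[[0.8,0,0],[0,0,0],1.8],[[0.8,0,0],[0,0,0],1.8],[[0.8,0,0],[0,0,0],1.8],[[0.8,0,0],[0,0,0],1.8],[[0.8,0,0],[0,0,0],1.8],[[0.8,0,0],[0,0,0],1.8],[[0.8,0,0],[0,0,0],1.8],[[0.8,0,0],[0,0,0],1.8],[[0.8,0,0],[0,0,0],1.8],[[0.4,0,0],[0,0,0],1.8],[[0.2,0,0],[0,0,0],1.8]]'; python3 go.py -73 -16 70 41;python3 - <<'E'
from h import *
import cv2
a=manip.grab_frame("wrist")["img"];cv2.imwrite("pics/w5.png",a[:,:,::-1])
E
```

```text
t: 7.58
tool_pos: [0.5659, -0.1233, 0.0692]
tool_rot: [0.883, 0.47, -0.0, -0.0]
contact_force: [0.5, 0.0, 1.1]
grip_width: 0.0179
t 7.58 tray-frame tcp [-73.7 -18.2  69.2] head 40.75 F [0.5 0.  1.1] g 0.0179
 shift now(cm) [ 0.19 -0.12 -0.08]  turn(deg) [-0.01 -0.   -0.25]  shift after turn(cm) [ 0.19 -0.12 -0.08]
```

View pics/w5.png

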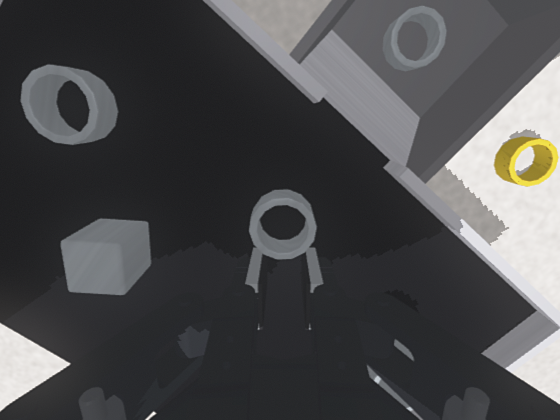

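```bash
python3 -m jog '[[[-0.6,0,0],[0,0,0],1.8],[[-0.8,0,-1],[0,0,0],1.8],[[0,0,-1.2],[0,0,0],1.8],[[0,0,0],[0,0,6.8],1.8],[[0,0,0],[0,0,6.8],1.8],[[0,0,0],[0,0,6.8],1.8],[[0,0,0],[0,0,6.8],1.8],[[0,0,0],[0,0,6.8],1.8],[[0,0,0],[0,0,6.8],1.8],[[-0.4,-1.2,0],[0,0,0],1.8],[[-0.6,-1.3,0],[0,0,0],1.8],[[0,0,0],[0,0,0],1.8]]'; python3 go.py -93 -2.5 70 0;python3 - <<'E'
from tr import *
import cv2
f=manip.grab_frame("wrist");cv2.imwrite("pics/w6.png",f["img"][:,:,::-1])
for m in manip.masks_of("wrist","ring1"):
    l,t,w,h=m["rect"];print(m["p"],m["rect"],T(ray(f,l+w/2,t+h/2,.075)))
E
```

```text
t: 8.63
tool_pos: [0.5398, -0.1138, 0.092]
tool_rot: [0.991, 0.132, -0.0, -0.0]
contact_force: [0.1, -0.1, 0.6]
grip_width: 0.0182
t 8.63 tray-frame tcp [-96.3  -2.1  92. ] head -0.1 F [ 0.1 -0.1  0.6] g 0.0182
 shift now(cm) [0.33 0.04 2.2 ]  turn(deg) [-0.03  0.03 -0.1 ]  shift after turn(cm) [0.33 0.04 2.2 ]
0.88 [57.8, 180.8, 74.8, 61.9] [-72.6 102.7]
0.65 [252.9, 149.0, 62.8, 65.1] [-55.4  -2.9]
```

View pics/w6.png

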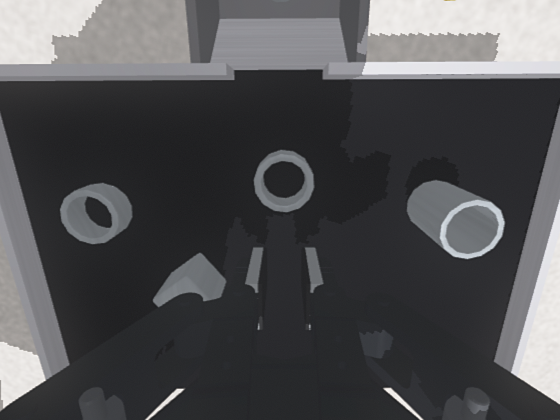

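```bash
python3 -m jog '[[[0,0,1.2],[0,0,0],1.8],[[0,0,1.0],[0,0,0],1.8],[[0.8,0,0],[0,0,0],1.8],[[0.8,0,0],[0,0,0],1.8],[[0.8,0,0],[0,0,0],1.8],[[0.8,-0.1,0],[0,0,0],1.8],[[0.8,-0.1,0],[0,0,0],1.8],[[0.8,0,0],[0,0,0],1.8],[[0.8,0,0],[0,0,0],1.8],[[0.8,0,0],[0,0,0],1.8],[[0.8,0,0],[0,0,0],1.8],[[0.6,0,0],[0,0,0],1.8],[[0,0,0],[0,0,0],1.8],[[0,0,0],[0,0,0],1.8]]'; python3 go.py -18 0 70 0;python3 - <<'E'
from tr import *
import cv2
f=manip.grab_frame("wrist");cv2.imwrite("pics/w7.png",f["img"][:,:,::-1])
E
```

```text
t: 9.9
tool_pos: [0.6164, -0.0916, 0.0691]
tool_rot: [0.991, 0.132, -0.0, -0.0]
contact_force: [-0.1, -0.7, -0.3]
grip_width: 0.018
t 9.9 tray-frame tcp [-16.6  -0.9  69.1] head -0.07 F [-0.1 -0.7 -0.3] g 0.018
 shift now(cm) [-0.14 -0.09 -0.09]  turn(deg) [-0.01  0.01 -0.07]  shift after turn(cm) [-0.14 -0.09 -0.09]
```

View pics/w7.png

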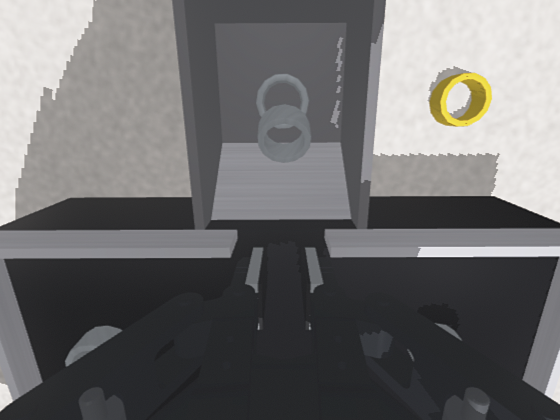

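```bash
python3 -c "
from h import *
print(np.round(manip.get_state()['qpos'],2))"; python3 -m jog '[[[-0.6,0,-1.5],[0,0,0],1.8],[[-1,0,-2],[0,0,0],1.8],[[-1,-1,-1.5],[0,0,0],1.8],[[-1,-2.5,0],[0,0,0],1.8],[[-1,-2.5,0],[0,0,0],1.8],[[-1,-2.5,0],[0,0,0],1.8],[[0,-2.5,0],[0,0,0],1.8],[[0,-2.0,0],[0,0,0],1.8],[[0,0,0],[0,0,6.9],1.8],[[0,0,0],[0,0,6.9],1.8],[[0,0,0],[0,0,6.9],1.8],[[0,0,0],[0,0,6.9],1.8],[[0,0,0],[0,0,6.9],1.8],[[0,0,0],[0,0,6.9],1.8],[[0,0,0],[0,0,6.9],1.8],[[0,0,0],[0,0,6.9],1.8],[[0,0,0],[0,0,6.9],1.8],[[0,0,0],[0,0,6.9],1.8],[[0,0,0],[0,0,6.9],1.8],[[0,0,0],[0,0,6.9],1.8]]'; python3 go.py -74 135 100 -90
```

```text
[-0.15  0.54  0.02  1.05 -0.    2.73]
t: 11.62
tool_pos: [0.4152, -0.2647, 0.1202]
tool_rot: [0.926, -0.353, -0.025, -0.13]
contact_force: [0.7, -0.6, -0.2]
grip_width: 0.0181
t 11.62 tray-frame tcp [-256.3 -114.8  120.2] head -56.07 F [ 0.7 -0.6 -0.2] g 0.0181
 shift now(cm) [-10.17 -27.54   9.93]  turn(deg) [-10.31  11.51  32.82]  shift after turn(cm) [-24.98 -18.23   2.02]
```

```bash
python3 go.py -170 60 140 0; python3 - <<'E'
from h import *
print(np.round(manip.get_state()['qpos'],2))
import cv2
a=manip.grab_frame("side")["img"];cv2.imwrite("pics/s8.png",a[:,:,::-1])
a=manip.grab_frame("top")["img"];cv2.imwrite("pics/t8.png",a[:,:,::-1])
E
```

```text
t 11.62 tray-frame tcp [-256.3 -114.8  120.2] head -56.07 F [ 0.7 -0.6 -0.2] g 0.0181
 shift now(cm) [ -9.87 -16.62   3.21]  turn(deg) [-15.86   0.88 -56.63]  shift after turn(cm) [  8.63 -17.48  -1.98]
[-0.71  0.37 -0.15  1.2   0.23  3.14]
```

View pics/s8.png

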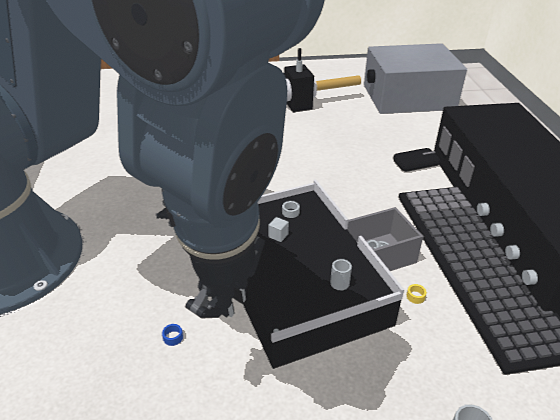

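View pics/t8.png

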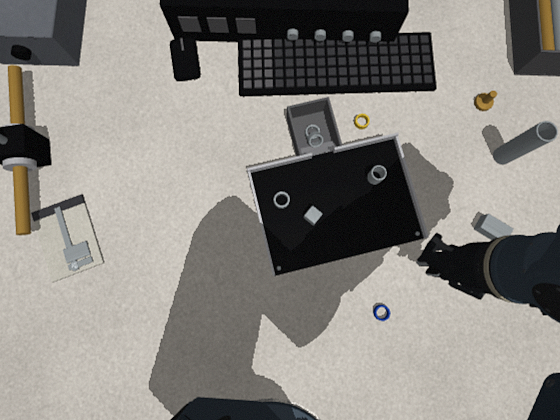

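```bash
python3 -m jog '[[[0,0,-1.5],[0,0,0],1.8],[[0,0,-1.5],[0,0,0],1.8],[[0,0,0],[-1.8,0.1,-6.3],1.8],[[0,0,0],[-1.8,0.1,-6.3],1.8],[[0,0,0],[-1.8,0.1,-6.3],1.8],[[0,0,0],[-1.8,0.1,-6.3],1.8],[[0,0,0],[-1.8,0.1,-6.3],1.8],[[0,0,0],[-1.8,0.1,-6.3],1.8],[[0,0,0],[-1.8,0.1,-6.3],1.8],[[0,0,0],[-1.8,0.1,-6.3],1.8],[[0,0,0],[-1.8,0.1,-6.3],1.8],[[0,0,0],[0,0,0],1.8]]'; python3 go.py -72 135 135 0
```

```text
t: 12.72
tool_pos: [0.4148, -0.2704, 0.1493]
tool_rot: [0.99, 0.139, -0.001, 0.004]
contact_force: [-0.9, -0.5, 0.3]
grip_width: 0.018
t 12.72 tray-frame tcp [-258.2 -120.1  149.3] head 0.7 F [-0.9 -0.5  0.3] g 0.018
 shift now(cm) [ 18.93 -25.29   1.18]  turn(deg) [0.46 0.13 0.7 ]  shift after turn(cm) [ 18.62 -25.51   1.43]
```

```bash
python3 -m jog '[[[1.5,-2,0],[0.4,0.1,0.7],1.8],[[1.6,-2.1,0],[0,0,0],1.8],[[1.6,-2.1,0],[0,0,0],1.8],[[1.6,-2.1,0],[0,0,0],1.8],[[1.6,-2.1,0],[0,0,0],1.8],[[1.6,-2.1,0],[0,0,0],1.8],[[1.6,-2.1,0],[0,0,0],1.8],[[1.6,-2.1,0],[0,0,0],1.8],[[1.6,-2.1,0],[0,0,0],1.8],[[1.5,-2.1,0],[0,0,0],1.8],[[1.4,-2.1,0],[0,0,0],1.8],[[1.0,-2.1,0],[0,0,0],1.8],[[0,0,0],[0,0,0],1.8]]';  python3 -m jog '[[[0,0,0],[0,0,-6.9],1.8],[[0,0,0],[0,0,-6.9],1.8],[[0,0,0],[0,0,-6.9],1.8],[[0,0,0],[0,0,-6.9],1.8],[[0,0,0],[0,0,-6.9],1.8],[[0,0,0],[0,0,-6.9],1.8],[[0,0,0],[0,0,-6.9],1.8],[[0,0,0],[0,0,-6.9],1.8],[[0,0,0],[0,0,-6.9],1.8],[[0,0,0],[0,0,-6.9],1.8],[[0,0,0],[0,0,-6.9],1.8],[[0,0,0],[0,0,-6.9],1.8],[[0,0,0],[0,0,-6.9],1.8],[[0,0,0],[0,0,0],1.8]]';python3 go.py -73.5 135 90 90; python3 - <<'E'
from h import *
print(np.round(manip.get_state()['qpos'],2))
import cv2
a=manip.grab_frame("side")["img"];cv2.imwrite("pics/s9.png",a[:,:,::-1])
a=manip.grab_frame("wrist")["img"];cv2.imwrite("pics/w9.png",a[:,:,::-1])
E
```

```text
t: 13.8
tool_pos: [0.5265, 0.0216, 0.1487]
tool_rot: [0.992, 0.129, -0.001, -0.001]
contact_force: [-0.6, -0.2, -0.1]
grip_width: 0.0179
t: 14.97
tool_pos: [0.5258, 0.018, 0.1488]
tool_rot: [0.61, 0.792, -0.0, -0.001]
contact_force: [-0.5, -0.1, -0.5]
grip_width: 0.0182
t 14.97 tray-frame tcp [-75.1 128.8 148.8] head 89.47 F [-0.5 -0.1 -0.5] g 0.0182
 shift now(cm) [0.62 0.16 5.88]  turn(deg) [-0.09 -0.09 -0.53]  shift after turn(cm) [0.62 0.16 5.88]
[ 0.03  0.3  -0.13  1.14  0.    1.35]
```

View pics/s9.png

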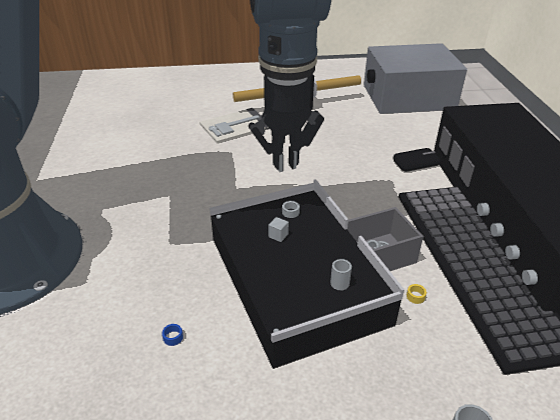

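View pics/w9.png

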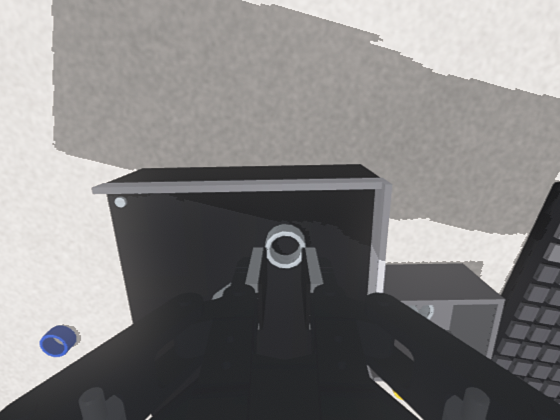

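```bash
python3 -m jog '[[[0.3,0,1],[0,0,-0.5],1.8],[[0.2,0,1.5],[0,0,0],1.8],[[0.1,0,1.4],[0,0,0],1.8],[[0,0,1.1],[0,0,0],1.8],[[0,0,0],[0,0,0],1.8]]';python3 go.py -75 134.5 70 90; python3 - <<'E'
from tr import *
import cv2
a=manip.grab_frame("side")["img"][150:300,200:400,::-1];cv2.imwrite("pics/s10.png",cv2.resize(a,None,fx=4,fy=4))
f=manip.grab_frame("wrist");cv2.imwrite("pics/w10.png",f["img"][:,:,::-1])
E
```

```text
t: 15.48
tool_pos: [0.5228, 0.0242, 0.0961]
tool_rot: [0.609, 0.793, -0.001, -0.002]
contact_force: [-0.3, 0.5, -0.2]
grip_width: 0.0179
t 15.48 tray-frame tcp [-76.3 135.6  96.1] head 89.64 F [-0.3  0.5 -0.2] g 0.0179
 shift now(cm) [-0.11  0.15  2.61]  turn(deg) [-0.26 -0.1  -0.36]  shift after turn(cm) [-0.11  0.13  2.61]
```

View pics/s10.png

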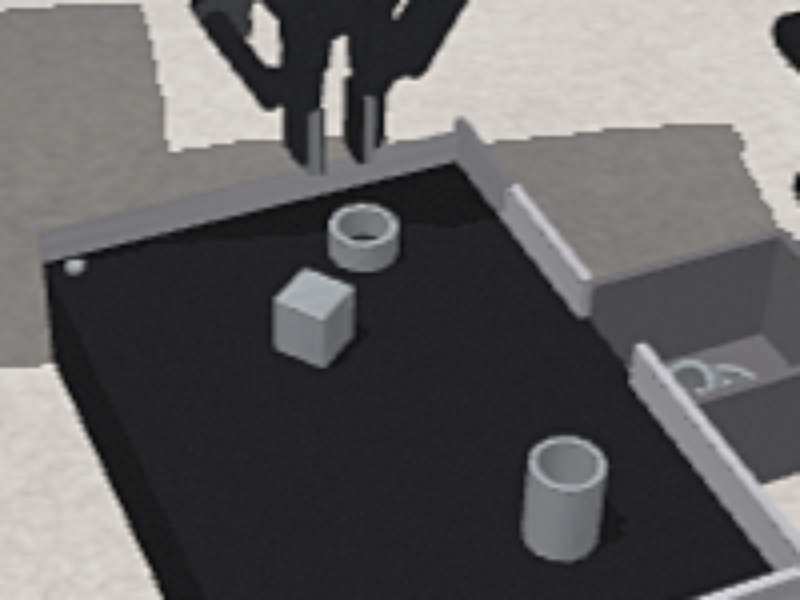

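View pics/w10.png

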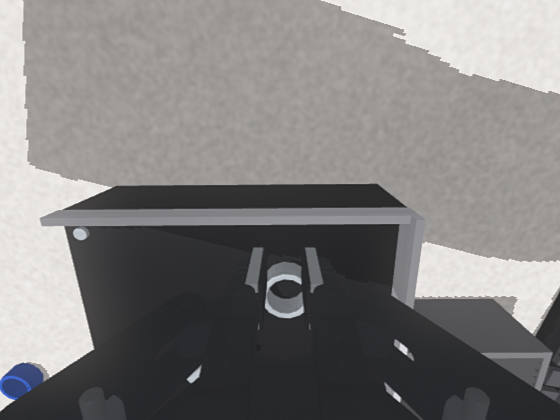

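```bash
python3 -m jog '[[[-0.1,0.1,0.9],[-0.2,0,-0.3],1.8],[[0,0,1],[0,0,0],1.8],[[0,0,0.7],[0,0,0],1.8],[[0,0,0],[0,0,0],1.8]]';python3 go.py -75 134.5 70 90;python3 -m jog '[[[-0.5,0,0],[0,0,0],1.8],[[-0.7,0,0],[0,0,0],1.8],[[-0.8,0.1,0],[0,0,0],1.8],[[-0.8,0.1,0],[0,0,0],1.8],[[-0.8,0.1,0],[0,0,0],1.8],[[-0.8,0.2,0],[0,0,0],1.8],[[-0.8,0.2,0],[0,0,0],1.8]]';python3 go.py -60 24 70 90; python3 - <<'E'
from tr import *
import cv2
a=manip.grab_frame("side")["img"][150:300,200:400,::-1];cv2.imwrite("pics/s11.png",cv2.resize(a,None,fx=4,fy=4))
E
```

```text
t: 15.92
tool_pos: [0.5249, 0.0234, 0.0715]
tool_rot: [0.606, 0.795, 0.001, -0.0]
contact_force: [0.4, -0.1, 0.7]
grip_width: 0.0183
t 15.92 tray-frame tcp [-74.6 134.2  71.5] head 90.07 F [ 0.4 -0.1  0.7] g 0.0183
 shift now(cm) [ 0.03 -0.04  0.15]  turn(deg) [ 0.04 -0.07  0.07]  shift after turn(cm) [ 0.03 -0.04  0.15]
t: 16.5
tool_pos: [0.5467, -0.0258, 0.0729]
tool_rot: [0.606, 0.795, 0.001, 0.001]
contact_force: [0.4, 0.6, 0.6]
grip_width: 0.0179
t 16.5 tray-frame tcp [-66.5  81.   72.9] head 90.09 F [0.4 0.6 0.6] g 0.0179
 shift now(cm) [-5.7   0.64  0.28]  turn(deg) [ 0.16 -0.05  0.09]  shift after turn(cm) [-5.7   0.65  0.29]
```

View pics/s11.png

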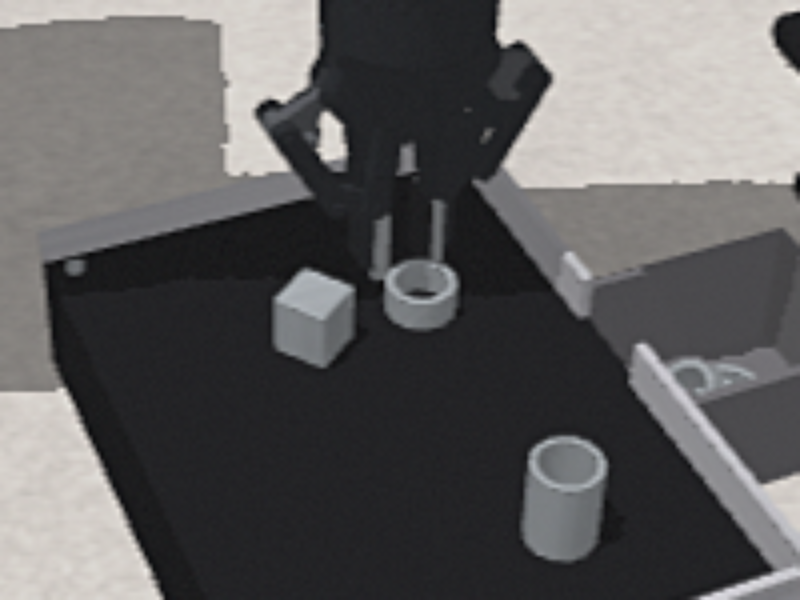

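```bash
python3 -m jog '[[[-0.6,0.2,0.1],[0,0,0],1.8],[[-0.8,0.2,0.1],[0,0,0],1.8],[[-0.8,0.2,0],[0,0,0],1.8],[[-0.8,0.1,0],[0,0,0],1.8],[[-0.8,0,0],[0,0,0],1.8],[[-0.8,0,0],[0,0,0],1.8],[[-0.6,0,0],[0,0,0],1.8],[[-0.3,0,0],[0,0,0],1.8],[[0,0,0],[0,0,0],1.8]]';python3 go.py -60 24 70 90; python3 - <<'E'
from tr import *
import cv2
a=manip.grab_frame("side")["img"][150:300,200:400,::-1];cv2.imwrite("pics/s12.png",cv2.resize(a,None,fx=4,fy=4))
E
```

```text
t: 17.3
tool_pos: [0.5677, -0.0767, 0.0707]
tool_rot: [0.606, 0.795, 0.001, 0.0]
contact_force: [-0.4, 1.4, 0.3]
grip_width: 0.0182
t 17.3 tray-frame tcp [-59.6  26.4  70.7] head 90.07 F [-0.4  1.4  0.3] g 0.0182
 shift now(cm) [-0.24 -0.04  0.07]  turn(deg) [ 0.14 -0.04  0.07]  shift after turn(cm) [-0.24 -0.04  0.07]
```

View pics/s12.png

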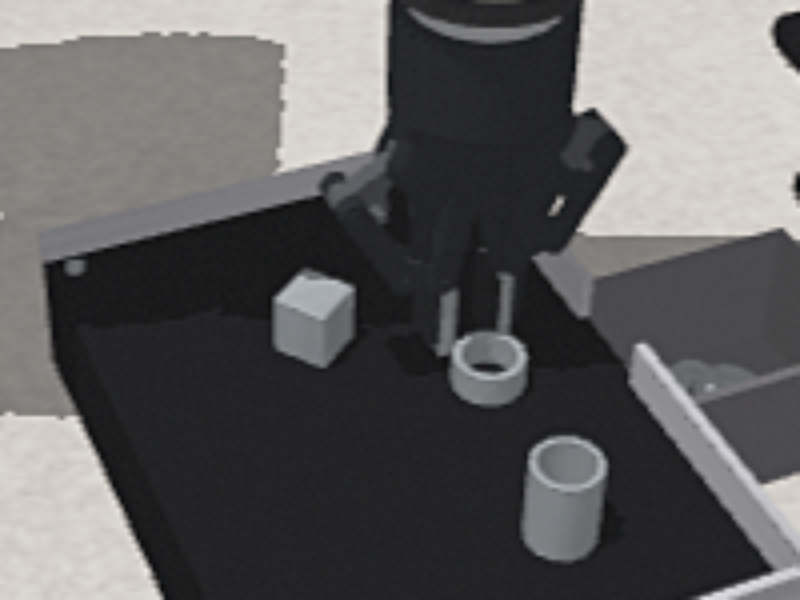

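```bash
python3 -m jog '[[[0.6,0,0],[0,0,0],1.8],[[0.6,0,-1],[0,0,0],1.8],[[0,0,-2],[0,0,0],1.8],[[0,0,-2],[0,0,0],1.8],[[-1,-1.2,0],[0,0,0],1.8],[[-1.3,-1.4,0],[0,0,0],1.8],[[-1.3,-1.2,0],[0,0,0],1.8],[[0,0,0],[0,0,6.9],1.8],[[0,0,0],[0,0,6.9],1.8],[[0,0,0],[0,0,6.9],1.8],[[0,0,0],[0,0,6.9],1.8],[[0,0,0],[0,0,6.9],1.8],[[0,0,0],[0,0,6.9],1.8],[[0,0,0],[0,0,6.9],1.8],[[0,0,0],[0,0,6.9],1.8],[[0,0,0],[0,0,6.9],1.8],[[0,0,0],[0,0,6.9],1.8],[[0,0,0],[0,0,6.9],1.8],[[0,0,0],[0,0,6.9],1.8],[[0,0,0],[0,0,6.9],1.8]]';python3 go.py -98 2 70 0; python3 - <<'E'
from tr import *
import cv2
f=manip.grab_frame("wrist");cv2.imwrite("pics/w13.png",f["img"][:,:,::-1])
for m in manip.masks_of("wrist","ring1"):
    l,t,w,h=m["rect"];print(m["p"],m["rect"],T(ray(f,l+w/2,t+h/2,.075)))
E
```

```text
t: 19.02
tool_pos: [0.5369, -0.1088, 0.1211]
tool_rot: [0.991, 0.134, 0.001, -0.001]
contact_force: [-0.3, 0.0, 0.9]
grip_width: 0.018
t 19.02 tray-frame tcp [-97.8   3.5 121.1] head 0.1 F [-0.3  0.   0.9] g 0.018
 shift now(cm) [-0.04  0.16  5.11]  turn(deg) [-0.05 -0.16  0.1 ]  shift after turn(cm) [-0.02  0.15  5.11]
0.71 [262.1, 149.5, 50.4, 48.1] [-58.2   0.9]
0.59 [275.9, 1.0, 25.8, 9.3] [34.4  0.6]
0.55 [266.7, 0.0, 44.3, 39.2] [27.7  0.6]
```

View pics/w13.png

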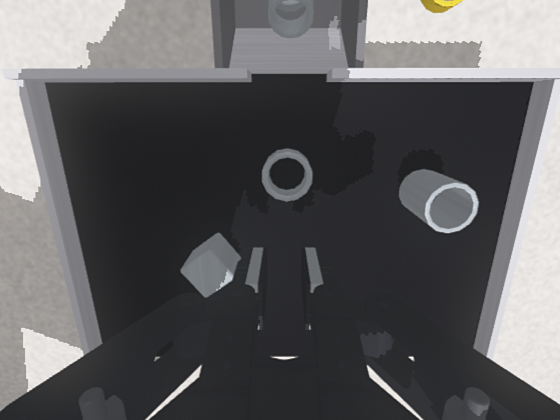

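```bash
python3 -m jog '[[[0,0.2,1.2],[0,0,0],1.8],[[0,0,1.5],[0,0,0],1.8],[[0,0,1.5],[0,0,0],1.8],[[0,0,0.9],[0,0,0],1.8],[[0.7,0,0],[0,0,0],1.8],[[0.8,0,0],[0,0,0],1.8],[[0.8,0,0],[0,0,0],1.8],[[0.8,0,0],[0,0,0],1.8],[[0.8,0,0],[0,0,0],1.8],[[0.8,0.1,0],[0,0,0],1.8],[[0.8,0,0],[0,0,0],1.8],[[0.8,0,0],[0,0,0],1.8],[[0.8,0,0],[0,0,0],1.8],[[0.8,0,0],[0,0,0],1.8],[[0.1,0,0],[0,0,0],1.8],[[0,0,0],[0,0,0],1.8],[[0,0,0],[0,0,0],1.8]]';python3 go.py -18 0 70 0; python3 - <<'E'
from tr import *
import cv2
f=manip.grab_frame("wrist");cv2.imwrite("pics/w14.png",f["img"][:,:,::-1])
E
```

```text
t: 20.53
tool_pos: [0.615, -0.0905, 0.0697]
tool_rot: [0.991, 0.137, 0.001, -0.001]
contact_force: [0.0, 0.1, -0.8]
grip_width: 0.018
t 20.53 tray-frame tcp [-17.6   0.6  69.7] head 0.42 F [ 0.   0.1 -0.8] g 0.018
 shift now(cm) [-0.04  0.06 -0.03]  turn(deg) [-0.05 -0.13  0.42]  shift after turn(cm) [-0.04  0.06 -0.03]
```

View pics/w14.png

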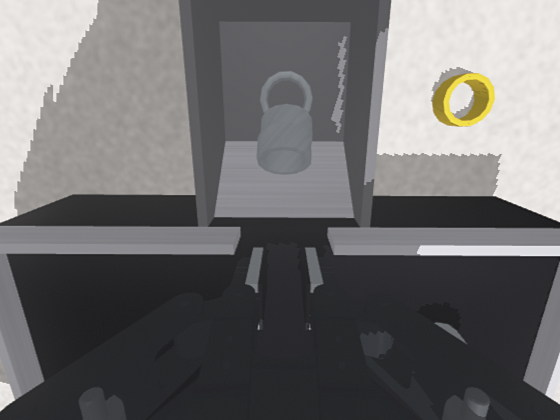

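```bash
python3 -m jog '[[[-0.6,0,-1.5],[0,0,0],1.8],[[-1.2,0,-2],[0,0,0],1.8],[[-1.5,0,-2.4],[0,0,0],1.8],[[-2.5,0,-2],[0,0,0],1.8],[[-2.5,0,-2],[0,0,0],1.8],[[-2.5,0,-1],[0,0,0],1.8],[[-2.5,0,0],[0,0,0],1.8],[[-2.5,0,0],[0,0,0],1.8],[[-2.5,0,0],[0,0,0],1.8],[[0,0,0],[0,0,0],1.8]]'; python3 - <<'E'
from tr import *
import cv2
f=manip.grab_frame("wrist");cv2.imwrite("pics/w15.png",f["img"][:,:,::-1])
a=manip.grab_frame("side")["img"][150:300,200:440,::-1];cv2.imwrite("pics/s15.png",cv2.resize(a,None,fx=3.3,fy=3.3))
E
```

```text
t: 21.42
tool_pos: [0.435, -0.1409, 0.1787]
tool_rot: [0.991, 0.136, 0.001, -0.0]
contact_force: [0.0, -0.5, 0.5]
grip_width: 0.0182
```

View pics/w15.png

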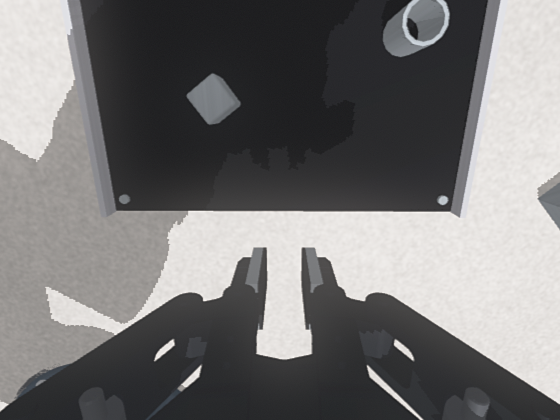

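View pics/s15.png

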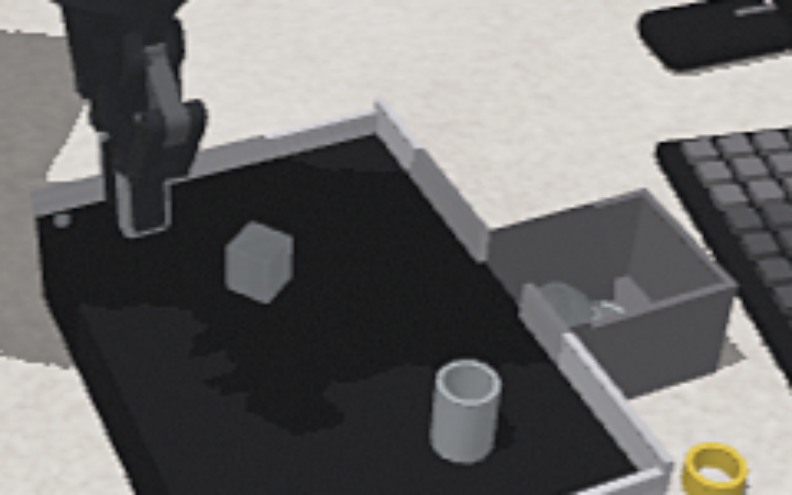

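```bash
python3 -m jog '[[[-1,1.5,-1],[0,0,0],1.8],[[-1.5,2,-1],[0,0,0],1.8],[[-1.5,2.5,0],[0,0,0],1.8],[[-1.5,2.5,0],[0,0,0],1.8],[[-1.5,2.5,0],[0,0,0],1.8],[[-1.5,2.5,0],[0,0,0],1.8],[[-1,2.5,0],[0,0,0],1.8],[[-1,2.5,0],[0,0,0],1.8],[[0,2.5,0],[0,0,0],1.8],[[0,0,0],[0,0,0],1.8]]'; python3 - <<'E'
from tr import *
import cv2
f=manip.grab_frame("top");a=f["img"][90:285,235:440,::-1];cv2.imwrite("pics/t16.png",cv2.resize(a,None,fx=3,fy=3,interpolation=cv2.INTER_CUBIC))
for k,u,v,z in(("stub",379,173,.105),("block",313.2,215,.095)):print(k,T(ray(f,u,v,z)))
E
```

```text
t: 22.35
tool_pos: [0.3954, -0.3744, 0.1971]
tool_rot: [0.991, 0.136, 0.001, -0.0]
contact_force: [1.0, -0.4, -0.5]
grip_width: 0.0182
stub [-74.4 -89.4]
block [-122.2   52.3]
```

View pics/t16.png

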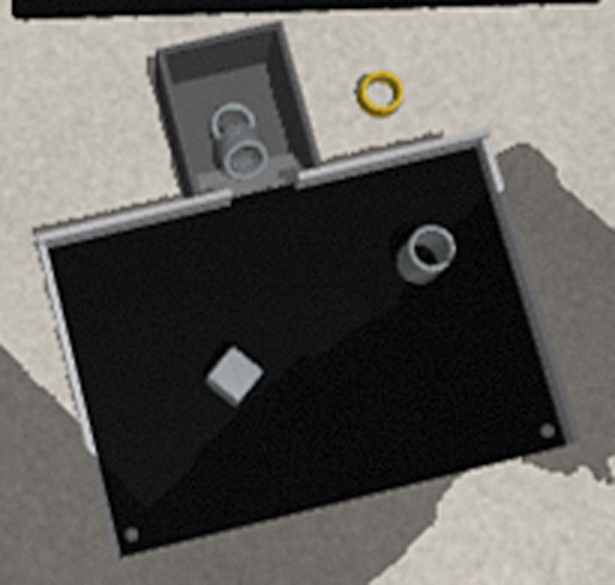

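```bash
python3 - <<'E'
from tr import *
import cv2
a=manip.grab_frame("side")["img"][180:290,330:430,::-1];cv2.imwrite("pics/s17.png",cv2.resize(a,None,fx=5,fy=5,interpolation=cv2.INTER_CUBIC))
f=manip.grab_frame("top")
for z in(.03,.045,.06):print(z,T(ray(f,316.3,142.7,z)),proj(manip.grab_frame("side"),[ray(f,316.3,142.7,z)]).round(1))
E
```

```text
0.03 [34.6 -0.3] [[367.6 247.1]]
0.045 [30.2  2.3] [[365.7 240.7]]
0.06 [25.7  4.8] [[363.7 234.2]]
```

View pics/s17.png

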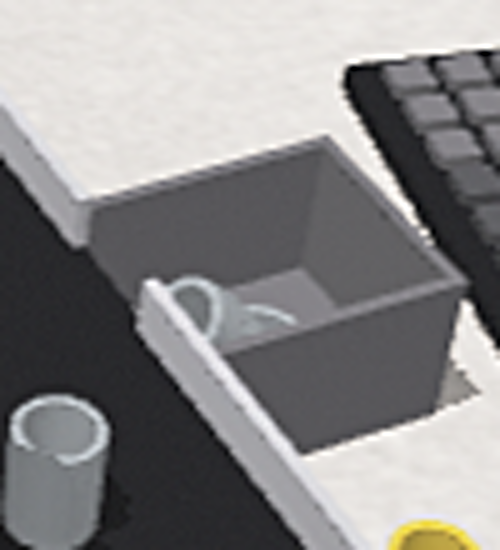

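```bash
python3 -c "
from h import *
print(manip.close_job(), manip.get_state()['t'])"
```

```text
the job is handed in; nothing more can be done
the job is handed in; nothing more can be done
```

All three rings are in the bin, and I handed the job in at about 22.5 s of the 61 s allowed. I pushed each one along the tray between the slightly opened fingertips, without gripping or lifting it. The middle ring went first, then the right one, then the left. After each push a wrist picture showed that ring past the gate and in the bin or on its chute before I started the next.

**Last checks:**
- **Rings:** The top and side pictures show no ring left on the plate. The last ring rests on the one before it at the foot of the chute, tray x about 30 mm and about 40 mm above the table. That is inside the bin and below its 65 mm rim, but it is not lying flat on the floor. Between the pictures after the arm withdrew I saw no movement there.
- **Stub and block:** Both look unmoved in the last top picture, at the same picture positions as at the start. The yellow look-alike looks unmoved too. The blue one I last saw in place before the third ring's push.
- **Forces:** The readings I saw after each move stayed under about 2 N. Forces between readings were not logged.

**What went wrong:** While I was turning the tool for the third ring, the last joint reached the end of its travel (3.14 rad). The arm drifted sideways and tilted about 15 degrees, above the tray. Pictures taken right after showed nothing had moved, and I turned the tool the other way and carried on. I can't tell from the readings whether this counts against the joint-range rule.

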